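# Heft the toy whales and sort them by hidden weight

## Robot

A 6-joint arm with a two-finger parallel gripper is mounted at the origin on the work surface. World frame = base frame: x ahead of the robot, y to its left, z up, the work surface at z = 0. Lengths are in m, angles in rad, forces in N, time in s.
With the tool pointing down it reaches from about 0.3 to 0.75 m from the base axis. Payload 8.5 kg.
Tool frame: the origin (TCP) lies between the finger pads; the fingertips stand ahead of it and the grasp point (between the pads) lies 2 mm behind it (tip_extent is the z of the fingertips in the tool frame, in m); z points along the fingers, y is the direction in which the jaws open and shut (so a half turn about z gives the same grasp; the last joint's range is limited). The gripper opens to 85 mm and grips with 20 to 120 N. Pads are 22 mm wide; open, the fingers measure 114 mm over their backs; the gripper's body (76 mm by 85 mm) begins 54 mm behind the grasp point. The pads swing forward as they close: fully open they stand 13 mm farther back than shut.
Start: joints at [-1.548, 0.381, 1.297, -0, 1.464, -0.215], TCP at [0.13, -0.535, 0.248] pointing down, gripper open.
Joint ranges: [-3.11, 3.11], [-0.89, 2.33], [0.22, 2.48], [-1.42, 4.56], [0.17, 2.85], [-2.88, 2.88]. Speed limits (rad/s): [2.39, 2.39, 3.14, 3.14, 3.14, 3.14].

## Interface

Orientations are given as a unit quaternion [w, x, y, z].
In Python, from bench import sense, read_camera, close_job, tip_extent gives the robot as it stands. The module is installed in compiled form; this text tells all that it offers.
- The arm moves only by the tool send_rows, never from a script. Its argument "moves" is a list of rows, each a list of 6 numbers: the shift along the tool's x, y, z in m, then the turn, a rotation vector about the tool's x, y, z in degrees. In form: [[tx, ty, tz, wx, wy, wz], ...]. A call has 1 to 20 rows; each row is the pose to reach, as a shift and turn from the pose measured when the call began, along the tool's axes at that moment; what a row does not reach only later rows make up. A row lasts 1/8 s, in which the tool goes at most 62.5 mm and 10.7 degrees, less where a joint would pass 70% of its speed; a pose out of reach is approached as far as the arm can. A call with a gripper value outside its range is refused whole. "grip" is the finger opening in m, from 0 to 0.0854, set as the call begins (left out, the last holds). The fingers move at their own pace and stop on an object; "grip_force" is the grip in N (left out, the last holds). Time passes only in rows, so rows that repeat a pose let the fingers close. It gives the time, the measured TCP pose, the force and the opening at its end, in the units of the state.
- sense(): the state, without advancing time (a new reading comes with each control period).
- read_camera(name): name is "scene" or "side" or "wrist"; returns a dict with "pixels" (480x640x3 uint8, blue, green, red), "depth" (480x640 float32, m along the optical axis (not along the pixel's ray), 0 where there is no reading), "fx", "fy", "cx", "cy" (pixels), "k1" (the pictures are not rectified: a ray, as slopes to the right and down, at radius r is drawn at 1 + k1 r^2 times it, then the intrinsics apply), "R" (3x3) and "t" (3): a world point X has camera coordinates R X + t; the wrist camera has in their place "hand_eye" (4x4, takes a point from camera to tool coordinates, whose origin is the TCP and whose axes are the flange's). Camera axes: x right, y down, z forward; pixel columns grow to the right and rows downward; lengths in m; the calibration is good to about 2 mm. A picture is of the moment at which its call begins: read the wrist's pose just before it.
- close_job(): hands the job in, once; it reports no verdict.
The state is a dict: "time_s": time; "joint_pos": joint angles; "qd": joint speeds; "effort": joint torques, N m; "ee_pos": TCP position; "tool_rot": TCP orientation; "ft_force": force on the tool from outside, world axes, zero at the start; "wrist_torque": the same for the moment, N m; "grip_width": opening from 0.0 (shut) to 1.0 (fully open).
Only numpy, scipy, OpenCV 4.12 (cv2) and the standard library are available. Lean on these libraries where they do the work, as an engineer would, in place of code of your own. Each camera call takes 0.05 s, during which the arm holds its last target. There are 200 camera calls.

## Task

The three finished wooden whales look alike, but one is nearly empty inside, one holds an aluminium weight and one a steel weight. Lift each to feel how heavy it is, then set it gently, upright and flat on the floor of its tray: the lightest in the round tray, the middle one in the square tray, the heaviest in the long tray. Don't drop them, and leave the glue bottle, mallet and offcuts where they are.

Things in the scene. Friction and masses are not known exactly. Their poses are not given: they have to be found in the camera images.
- whale_a_mid (a point): centre, 31 mm above the underside, of one of three look-alike pale wooden toy whales. Body a block 84 mm long (its x, head at +x), 54 mm wide (its y: grasp across this), 62 mm high (z up); decorative tail to 70 mm behind the centre and 75 mm high. Hidden loose core with slight play. Total 145 g (1.4 N), 300 g (2.9 N) or 600 g (5.9 N), within 6 percent: one of each, dealt anew every time.
- whale_b_mid (a point): centre, 31 mm above the underside, of one of three look-alike pale wooden toy whales. Body a block 84 mm long (its x, head at +x), 54 mm wide (its y: grasp across this), 62 mm high (z up); decorative tail to 70 mm behind the centre and 75 mm high. Hidden loose core with slight play. Weight unknown, as for whale_a.
- whale_c_mid (a point): centre, 31 mm above the underside, of one of three look-alike pale wooden toy whales. Body a block 84 mm long (its x, head at +x), 54 mm wide (its y: grasp across this), 62 mm high (z up); decorative tail to 70 mm behind the centre and 75 mm high. Hidden loose core with slight play. Weight unknown, as for whale_a.
- tray_round: shallow round plywood tray, 150 mm outside diameter, for the lightest whale. Origin: centre of its underside, on the bench. Fixed. Floor 6 mm thick, rim 5 mm thick and 18 mm high. 
- tray_square: shallow square plywood tray, 140 x 140 mm outside, for the middle whale. Origin: centre of its underside, on the bench. Fixed. Floor 6 mm thick, rim 5 mm thick and 18 mm high. Sides along its x and y.
- tray_long: shallow oblong plywood tray, 110 mm (its x) x 200 mm (its y) outside, for the heaviest whale: the whale fits best lengthwise, along the tray's y. Origin: centre of its underside, on the bench. Fixed. Floor 6 mm thick, rim 5 mm thick and 18 mm high. 
- glue: bystander: white glue bottle with a red cap, 62 mm diameter, 130 mm tall; origin at the centre of its underside.
- mallet: bystander: wooden mallet lying on the bench, about 260 mm long, along its x, 26 mm high; origin near its middle.
- offcut: bystander: wood offcut 90 x 35 x 14 mm; origin at the centre of its underside.
- offcut2: bystander: wood offcut 50 x 30 x 20 mm; origin at the centre of its underside.
There are look-alikes about, which are no part of the job. What is shaped like the part that bears whale_b_mid but orange is not meant.

How it is judged:
At the end, for the whole second after the job is handed in: Each whale is in the tray for its weight (load on round tray under 2.1 N, square 2.1 to 4.1 N, long over 4.1 N), flat on the tray floor (centre under 41 mm above the tray underside; 37 mm when flat), upright within 0.1 rad, at rest (((contact force between whale_a and tray_round between 0.4 and 2.1 N and z of whale_a_mid in the frame of tray_round below 0.041 m and horizontal distance between whale_a_mid and tray_round below 0.08 m) or (contact force between whale_a and tray_square between 2.1 and 4.1 N and z of whale_a_mid in the frame of tray_square below 0.041 m and horizontal distance between whale_a_mid and tray_square below 0.08 m) or (contact force between whale_a and tray_long between 4.1 and 15 N and z of whale_a_mid in the frame of tray_long below 0.041 m and horizontal distance between whale_a_mid and tray_long below 0.08 m)) and angle between each of whale_a_mid, whale_b_mid, whale_c_mid's own z axis and vertical below 0.1 rad and linear speed of each of whale_a, whale_b, whale_c below 0.02 m/s and ((contact force between whale_b and tray_round between 0.4 and 2.1 N and z of whale_b_mid in the frame of tray_round below 0.041 m and horizontal distance between whale_b_mid and tray_round below 0.08 m) or (contact force between whale_b and tray_square between 2.1 and 4.1 N and z of whale_b_mid in the frame of tray_square below 0.041 m and horizontal distance between whale_b_mid and tray_square below 0.08 m) or (contact force between whale_b and tray_long between 4.1 and 15 N and z of whale_b_mid in the frame of tray_long below 0.041 m and horizontal distance between whale_b_mid and tray_long below 0.08 m)) and ((contact force between whale_c and tray_round between 0.4 and 2.1 N and z of whale_c_mid in the frame of tray_round below 0.041 m and horizontal distance between whale_c_mid and tray_round below 0.08 m) or (contact force between whale_c and tray_square between 2.1 and 4.1 N and z of whale_c_mid in the frame of tray_square below 0.041 m and horizontal distance between whale_c_mid and tray_square below 0.08 m) or (contact force between whale_c and tray_long between 4.1 and 15 N and z of whale_c_mid in the frame of tray_long below 0.041 m and horizontal distance between whale_c_mid and tray_long below 0.08 m))); the robot touches nothing.
It fails at once if a whale is dropped or thrown (falls loose faster than 0.6 m/s, about 18 mm of free fall) ((linear speed of whale_a above 0.6 m/s and contact force between whale_a and the fingers below 0.1 N) or (linear speed of whale_b above 0.6 m/s and contact force between whale_b and the fingers below 0.1 N) or (linear speed of whale_c above 0.6 m/s and contact force between whale_c and the fingers below 0.1 N)).
It fails at once if a bystander (glue bottle, mallet, either offcut) is moved by more than 30 mm (distance of any of glue, mallet, offcut, offcut2 from where it was at the start of the episode above 0.03 m).
It also fails if it takes over 72 s, if anything falls off the work surface, if the arm or the gripper's body presses on something with over 40 N, if the wrist force passes 120 N, or if a joint passes its speed limit or range.

## Working session

There is one attempt and no reset: what is moved stays moved. The work goes in short steps, Python scripts to look and compute and a tool call to move; the robot and the scene stay as the last step left them, time stands still between calls to the robot, and variables do not carry over. Pictures are saved under pics/ and viewed, about 8 in all and at most 12, crops included, and the job is handed in when it is done.

Besides the shell and the picture viewer there is one more tool, called as a command line: name --pt "numbers of a row" for each row, then --argument value for the rest. send_rows: Moves the arm, as the interface text tells. Its arguments: {"type":"object","properties":{"moves":{"type":"array","items":{"type":"array","items":{"type":"number"}}},"grip":{"type":"number"},"grip_force":{"type":"number"}},"required":["moves"]}

```bash
mkdir -p pics; cat > h.py <<'E'
import numpy as np, cv2, pickle
from bench import sense, read_camera, close_job, tip_extent
def snap(n,tag):
    s=sense(); c=read_camera(n); c['s']=s; pickle.dump(c,open(tag+'.pkl','wb')); cv2.imwrite(f'pics/{tag}.png',c['pixels']); return c
def load(tag): return pickle.load(open(tag+'.pkl','rb'))
def R_of(q):
    from scipy.spatial.transform import Rotation as Ro
    return Ro.from_quat(q,scalar_first=True).as_matrix()
def pts(c,uv,depth=None):
    """world points of pixels uv via depth"""
    uv=np.array(uv,float).reshape(-1,2)
    K=np.array([[c['fx'],0,c['cx']],[0,c['fy'],c['cy']],[0,0,1]])
    n=cv2.undistortPoints(uv[:,None],K,np.array([c['k1'],0,0,0.]))[:,0]
    d=c['depth'][np.clip(uv[:,1].round().astype(int),0,479),np.clip(uv[:,0].round().astype(int),0,639)] if depth is None else depth
    P=np.c_[n,np.ones(len(n))]*np.reshape(d,(-1,1))
    if 'R' in c and c.get('hand_eye') is None: return (P-c['t'])@c['R']
    H=np.array(c['hand_eye']); P=P@H[:3,:3].T+H[:3,3]
    return P@R_of(c['s']['tool_rot']).T+c['s']['ee_pos']
E
python3 - <<'E'
from h import *
a=snap('scene','s0');b=snap('side','d0');w=snap('wrist','w0')
print(sense(),tip_extent)
print([k for k in w], (b['depth']>0).mean(),(a['depth']>0).mean())
E
```

```text
{'time_s': 0.15, 'joint_pos': array([-1.54833766e+00,  3.81055425e-01,  1.29802840e+00,  1.96760793e-06,
        1.46358127e+00, -2.15328388e-01]), 'qd': array([-5.43679434e-04,  1.48574074e-03, -2.22734309e-03, -2.20385668e-03,
       -2.84423940e-05,  1.29423152e-03]), 'effort': array([ 3.04308422e-03, -4.48626888e+01, -2.31340653e+01, -7.98735891e-05,
        3.84481042e-03, -3.26546308e-05]), 'ee_pos': array([ 0.12953245, -0.53432906,  0.24786562]), 'tool_rot': array([-5.33637902e-04,  9.92940356e-01,  1.18613498e-01,  5.26040805e-05]), 'ft_force': array([ 0.08823665, -0.10281139,  1.12572102]), 'wrist_torque': array([-0.05098602,  0.01002282,  0.00912751]), 'grip_width': 0.9978490941024257} 0.017
['pixels', 'depth', 'fx', 'fy', 'cx', 'cy', 'k1', 'hand_eye', 's'] 0.995947265625 0.9242350260416666
```

View pics/s0.png

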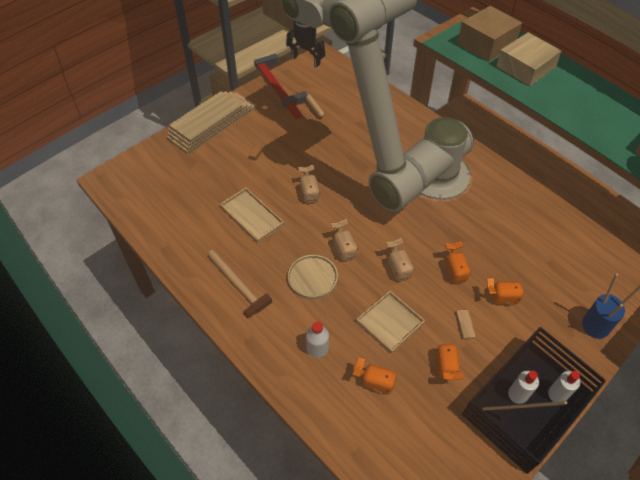

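View pics/d0.png

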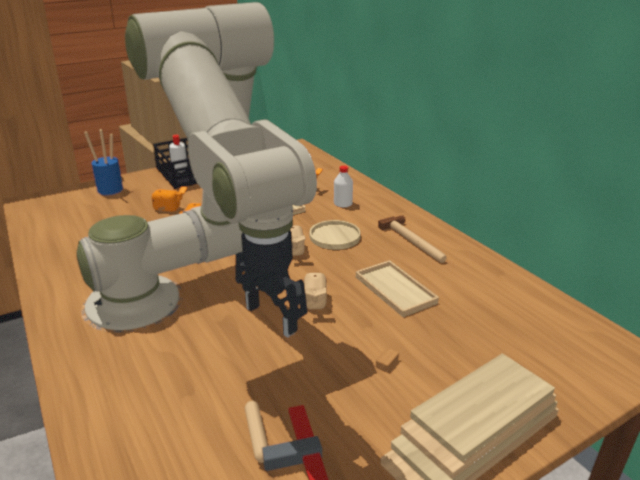

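Scene: pale whales near (309,186), (345,242) and (400,262). Trays: long (251,214), round (313,276), square (390,320). Glue is at (317,340), the mallet at (240,280) and an offcut at (466,323). Side view: the second offcut is at (388,358).

```bash
python3 - <<'E'
from h import *
c=load('s0')
v,u=np.mgrid[0:480,0:640]; uv=np.c_[u.ravel(),v.ravel()]
W=pts(c,uv).reshape(480,640,3); W[c['depth']==0]=np.nan
hsv=cv2.cvtColor(c['pixels'],cv2.COLOR_BGR2HSV)
def reg(u0,v0,r,zlo,zhi):
    m=(abs(u-u0)<r)&(abs(v-v0)<r)&(W[...,2]>zlo)&(W[...,2]<zhi); return m
for n,(a,b) in dict(w1=(309,186),w2=(345,242),w3=(400,262)).items():
    m=reg(a,b,26,.05,.068); P=W[m]; r=cv2.minAreaRect(P[:,:2].astype(np.float32)*1000)
    mt=reg(a,b,32,.069,.09); 
    print(n,m.sum(),np.median(P[:,2]),r,'tail',mt.sum(),W[mt].mean(0))
for n,(a,b,k) in dict(long=(251,214,36),round=(313,276,30),square=(390,320,38)).items():
    m=reg(a,b,k,.012,.026); P=W[m]; print(n,m.sum(),np.median(P[:,2]),cv2.minAreaRect(P[:,:2].astype(np.float32)*1000))
for n,p in dict(bench=(300,240),bench2=(420,300),rl=(251,214),rr=(313,276),rs=(390,320),glue=(317,327),offcut=(466,323),malh=(258,305),malend=(212,254),og=(457,262),).items():
    print(n,pts(c,[p])[0].round(3))
d=load('d0'); print('offcut2',pts(d,[(388,356)]).round(3), 'long ctr side',pts(d,[(397,287)]).round(3),'round',pts(d,[(335,236)]).round(3))
# topdown map 2mm/px
M=np.zeros((500,500,3),np.uint8); 
ok=~np.isnan(W[...,0])&(W[...,2]<.15)&(W[...,2]>-.02)
X=((W[...,0][ok])/.002).astype(int); Y=(250-W[...,1][ok]/.002).astype(int)
k=(X>=0)&(X<500)&(Y>=0)&(Y<500); M[Y[k],X[k]]=c['pixels'][ok][k]
M=cv2.dilate(M,np.ones((2,2)))
for i in range(0,500,50): cv2.putText(M,f'{i*2}',(i,498),0,.35,(255,255,255)); cv2.putText(M,f'{(250-i)*2}',(0,i+5),0,.35,(255,255,255)); cv2.line(M,(i,0),(i,499),(80,80,0));cv2.line(M,(0,i),(499,i),(80,80,0))
cv2.imwrite('pics/td.png',M)
E
```

```text
w1 344 0.05855377405238053 ((386.2703857421875, -234.62750244140625), (120.41068267822266, 53.47626495361328), 61.70651626586914) tail 31 [ 0.3618263  -0.27177545  0.07161612]
w2 413 0.058711225138648314 ((460.3598937988281, 9.142440795898438), (116.4505844116211, 55.01099395751953), 65.58360290527344) tail 25 [ 0.44495328 -0.02845074  0.07232872]
w3 432 0.05870439252435502 ((387.1501159667969, 172.71627807617188), (114.20321655273438, 51.72338104248047), 62.72019958496094) tail 39 [0.36980722 0.13622868 0.07174924]
long 295 0.015790682001192508 ((590.7686157226562, -283.4071960449219), (115.08238220214844, 207.08522033691406), 0.23319292068481445)
round 280 0.015848661552995892 ((591.8706665039062, 35.62553405761719), (153.80360412597656, 179.4490203857422), 67.51991271972656)
square 360 0.016042598700527395 ((541.3485107421875, 289.630615234375), (143.53199768066406, 140.6967010498047), 0.8948438167572021)
bench [ 0.54  -0.101  0.004]
bench2 [ 0.422  0.298 -0.001]
rl [ 0.589 -0.288  0.003]
rr [0.6   0.026 0.004]
rs [0.537 0.285 0.002]
glue [0.75  0.21  0.128]
offcut [0.388 0.443 0.01 ]
malh [0.792 0.005 0.028]
malend [ 0.782 -0.232  0.022]
og [0.276 0.303 0.057]
offcut2 [[ 0.407 -0.498  0.02 ]] long ctr side [[ 0.595 -0.285  0.004]] round [[0.598 0.016 0.008]]
```

View pics/td.png

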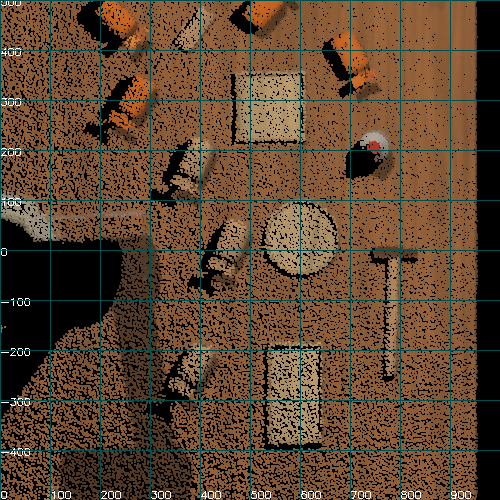

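```bash
cat >> h.py <<'E'
from scipy.spatial.transform import Rotation as Ro
def go(p,yaw):
    s=sense(); R=R_of(s['tool_rot']); y=np.radians(yaw)
    T=np.array([[np.cos(y),np.sin(y),0],[np.sin(y),-np.cos(y),0],[0,0,-1]])
    print('now',s['time_s'],s['ee_pos'].round(4),'yaw',np.degrees(np.arctan2(R[1,0],R[0,0])).round(2),'F',s['ft_force'].round(2),'g',round(s['grip_width'],3))
    print('->',p,yaw,(R.T@(np.array(p)-s['ee_pos'])).round(4),Ro.from_matrix(R.T@T).as_rotvec(degrees=True).round(2))
E
python3 - <<'E'
from h import *
go([.393,-.222,.25],62)
print(load('w0')['hand_eye'].round(3))
E
```

```text
now 0.15 [ 0.1295 -0.5343  0.2479] yaw 13.62 F [ 0.09 -0.1   1.13] g 0.998
-> [0.393, -0.222, 0.25] 62 [ 0.3296 -0.2415 -0.0018] [-5.000e-02 -4.000e-02 -4.838e+01]
[[ 0.001 -0.96  -0.281  0.072]
 [ 1.     0.     0.001  0.001]
 [-0.001 -0.281  0.96  -0.125]
 [ 0.     0.     0.     1.   ]]
```

send_rows --pt "0.33 -0.241 0 0 0 -48.4" --pt "0.33 -0.241 0 0 0 -48.4" --pt "0.33 -0.241 0 0 0 -48.4" --pt "0.33 -0.241 0 0 0 -48.4" --pt "0.33 -0.241 0 0 0 -48.4" --pt "0.33 -0.241 0 0 0 -48.4" --pt "0.33 -0.241 0 0 0 -48.4" --pt "0.33 -0.241 0 0 0 -48.4" --pt "0.33 -0.241 0 0 0 -48.4" --pt "0.33 -0.241 0 0 0 -48.4" --grip 0.0854

```text
time_s: 1.4
ee_pos: [0.393, -0.2232, 0.2481]
tool_rot: [-0.001, 0.857, 0.515, 0.0]
ft_force: [-0.1, 1.2, -0.2]
grip_width: 1.002
```

```bash
cat >> h.py <<'E'
def whale(tag,centre):
    """fit whale top face (z>.05) near centre from wrist depth; prints centre, yaw"""
    c=snap('wrist',tag); v,u=np.mgrid[0:480:2,0:640:2]; uv=np.c_[u.ravel(),v.ravel()]
    W=pts(c,uv); d=c['depth'][::2,::2].ravel()
    m=(d>0)&(np.hypot(*(W[:,:2]-centre).T)<.1)
    zt=W[m&(W[:,2]>.05)&(W[:,2]<.068)]
    r=cv2.minAreaRect((zt[:,:2]*1000).astype(np.float32)); 
    print(len(zt),'top z',np.percentile(zt[:,2],[5,50,95]).round(4),'ground',np.median(W[m&(W[:,2]<.02)][:,2]).round(4),'rect',r)
    for lo,hi in((.02,.045),(.052,.068),(.069,.08)):
        q=W[m&(W[:,2]>lo)&(W[:,2]<hi)]; print(lo,len(q),(q.mean(0).round(4) if len(q) else ''))
    go([*centre,.25],62)
E
python3 -c "
from h import *
whale('w1',np.array([.393,-.222]))"
```

```text
1673 top z [0.053  0.0603 0.0659] ground -0.0008 rect ((384.8340759277344, -238.04769897460938), (108.60621643066406, 51.964725494384766), 60.53879165649414)
0.02 59 [ 0.4051 -0.2016  0.0341]
0.052 1612 [ 0.3892 -0.2297  0.0601]
0.069 152 [ 0.3623 -0.2758  0.0708]
now 1.45 [ 0.393  -0.2232  0.2481] yaw 61.93 F [ 0.45 -0.14  0.27] g 1.002
-> [np.float64(0.393), np.float64(-0.222), 0.25] 62 [ 0.001  -0.0006 -0.0019] [-0.04 -0.05 -0.07]
```

View pics/w1.png

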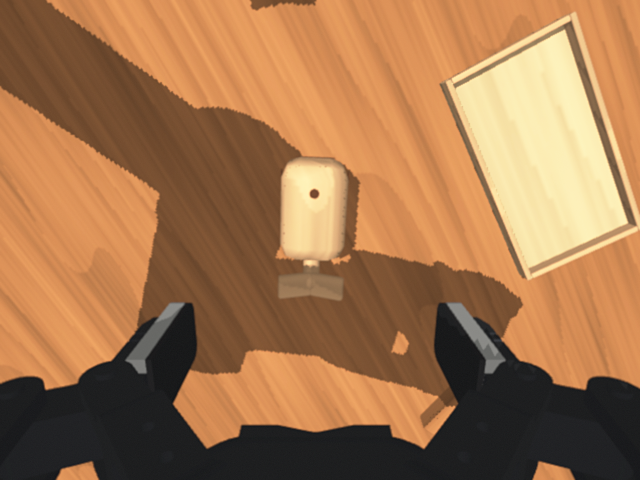

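The wrist view shows whale 1's body spanning columns 281–348 and rows 157–262, lined up with the jaws. Tail is at (311,288).

```bash
cat >> h.py <<'E'
def body(tag,box):
    """body centre/yaw from rows of depth inside the box (u0,v0,u1,v1), body only"""
    c=load(tag); u0,v0,u1,v1=box; v,u=np.mgrid[v0:v1,u0:u1]
    W=pts(c,np.c_[u.ravel(),v.ravel()]); W=W[(W[:,2]>.045)&(W[:,2]<.07)]
    r=cv2.minAreaRect((W[:,:2]*1000).astype(np.float32)); print('body',r,np.percentile(W[:,2],99).round(4))
E
python3 -c "
from h import *
body('w1',(270,145,360,259))
go([.393,-.222,.1],62)"
```

```text
body ((391.8957824707031, -225.1783905029297), (81.47563171386719, 54.0541877746582), 59.97507095336914) 0.0626
now 1.45 [ 0.393  -0.2232  0.2481] yaw 61.93 F [ 0.45 -0.14  0.27] g 1.002
-> [0.393, -0.222, 0.1] 62 [ 0.0009 -0.0004  0.1481] [-0.04 -0.05 -0.07]
```

send_rows --pt "-0.002 0 0.06 0 0 2" --pt "-0.002 0 0.11 0 0 2" --pt "-0.002 0 0.15 0 0 2" --pt "-0.002 0 0.18 0 0 2" --pt "-0.002 0 0.2 0 0 2" --pt "-0.002 0 0.212 0 0 2" --pt "-0.002 0 0.212 0 0 2" --pt "-0.002 0 0.212 0 0 2"

```text
time_s: 2.45
ee_pos: [0.3923, -0.2251, 0.0368]
tool_rot: [0.0, 0.866, 0.499, 0.0]
ft_force: [0.3, 0.1, -0.1]
grip_width: 0.998
```

send_rows --pt "0 0 0 0 0 0" --pt "0 0 0 0 0 0" --pt "0 0 0 0 0 0" --pt "0 0 0 0 0 0" --pt "0 0 0 0 0 0" --pt "0 0 0 0 0 0" --grip 0.04 --grip_force 60

```text
time_s: 3.2
ee_pos: [0.3922, -0.2251, 0.0374]
tool_rot: [0.0, 0.866, 0.499, 0.0]
ft_force: [-1.9, 0.6, 7.3]
grip_width: 0.628
```

send_rows --pt "0 0 -0.01 0 0 0" --pt "0 0 -0.03 0 0 0" --pt "0 0 -0.06 0 0 0" --pt "0 0 -0.08 0 0 0" --pt "0 0 -0.08 0 0 0" --pt "0 0 -0.08 0 0 0" --pt "0 0 -0.08 0 0 0" --pt "0 0 -0.08 0 0 0" --pt "0 0 -0.08 0 0 0"

```text
time_s: 4.32
ee_pos: [0.3921, -0.225, 0.1172]
tool_rot: [0.0, 0.866, 0.499, 0.0]
ft_force: [0.4, -0.4, -2.8]
grip_width: 0.623
```

```bash
python3 -c "
from h import *
f=[]
for i in range(6):
    f.append(sense()['ft_force']); read_camera('side')
print(np.array(f).round(2),np.mean(f,0))
go([.588,-.285,.12],90);go([.538,.288,.12],90);go([.592,.022,.12],60)"
```

```text
[[ 0.43 -0.41 -2.83]
 [ 0.7   0.09 -2.51]
 [ 0.39  1.11 -2.98]
 [-0.37 -0.43 -2.77]
 [ 0.01  0.26 -3.6 ]
 [ 0.67  0.14 -2.82]] [ 0.30497542  0.12744858 -2.9197015 ]
now 4.625 [ 0.3922 -0.2251  0.1175] yaw 59.93 F [ 0.17 -0.11 -3.59] g 0.625
-> [0.588, -0.285, 0.12] 90 [ 0.0463  0.1995 -0.0023] [  0.06   0.   -30.07]
now 4.625 [ 0.3922 -0.2251  0.1175] yaw 59.93 F [ 0.17 -0.11 -3.59] g 0.625
-> [0.538, 0.288, 0.12] 90 [ 0.5171 -0.1309 -0.0026] [  0.06   0.   -30.07]
now 4.625 [ 0.3922 -0.2251  0.1175] yaw 59.93 F [ 0.17 -0.11 -3.59] g 0.625
-> [0.592, 0.022, 0.12] 60 [ 0.314   0.0491 -0.0024] [ 0.06 -0.01 -0.07]
```

It weighs 2.9 N, so this is the middle whale and goes in the square tray.

send_rows --pt "0.005 -0.001 -0.03 0 0 0" --pt "0.02 -0.005 -0.06 0 0 -2" --pt "0.05 -0.013 -0.083 0 0 -5" --pt "0.09 -0.023 -0.083 0 0 -8" --pt "0.14 -0.036 -0.083 0 0 -11" --pt "0.19 -0.049 -0.083 0 0 -14" --pt "0.24 -0.062 -0.083 0 0 -17" --pt "0.29 -0.075 -0.083 0 0 -20" --pt "0.34 -0.088 -0.083 0 0 -23" --pt "0.39 -0.101 -0.083 0 0 -26" --pt "0.44 -0.114 -0.083 0 0 -29" --pt "0.48 -0.124 -0.083 0 0 -30" --pt "0.51 -0.132 -0.083 0 0 -30" --pt "0.526 -0.136 -0.083 0 0 -30" --pt "0.526 -0.136 -0.083 0 0 -30" --pt "0.526 -0.136 -0.083 0 0 -30"

```text
time_s: 6.62
ee_pos: [0.5379, 0.2972, 0.2005]
tool_rot: [0.0, 0.708, 0.706, -0.0]
ft_force: [-0.4, -0.3, -3.1]
grip_width: 0.623
```

```bash
python3 -c "
from h import *
snap('wrist','w2')
go([.538,.298,.044],90)"
```

```text
now 6.675 [0.5379 0.2972 0.2006] yaw 89.86 F [ 0.44 -0.44 -3.34] g 0.625
-> [0.538, 0.298, 0.044] 90 [ 0.0009 -0.      0.1566] [ 0.05  0.03 -0.14]
```

View pics/w2.png

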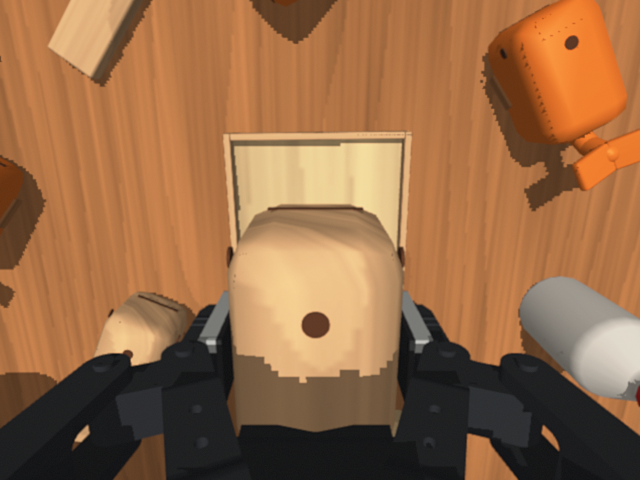

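Whale 1 hangs level over the square tray, whose front rim corners are at about (224,134) and (410,133).

```bash
python3 -c "
from h import *
c=load('w2')
print(pts(c,[(226,135),(408,135),(228,200),(407,200),(317,134),(316,323)]).round(4))"
```

```text
[[0.4734 0.3547 0.0169]
 [0.6079 0.3546 0.0176]
 [0.4719 0.3059 0.0173]
 [0.6104 0.3056 0.0171]
 [0.5407 0.3554 0.0179]
 [0.539  0.3132 0.2242]]
```

send_rows --pt "0.001 0.002 0.01 0 0 0" --pt "0.001 0.002 0.035 0 0 0" --pt "0.001 0.002 0.065 0 0 0" --pt "0.001 0.002 0.095 0 0 0" --pt "0.001 0.002 0.12 0 0 0" --pt "0.001 0.002 0.138 0 0 0" --pt "0.001 0.002 0.148 0 0 0" --pt "0.001 0.002 0.152 0 0 0" --pt "0.001 0.002 0.154 0 0 0" --pt "0.001 0.002 0.1555 0 0 0" --pt "0.001 0.002 0.1565 0 0 0" --pt "0.001 0.002 0.157 0 0 0" --pt "0.001 0.002 0.157 0 0 0"

```text
time_s: 8.3
ee_pos: [0.5401, 0.2981, 0.0436]
tool_rot: [0.001, 0.708, 0.706, 0.0]
ft_force: [0.3, 1.0, -2.1]
grip_width: 0.628
```

send_rows --pt "0 0 0.0005 0 0 0" --pt "0 0 0.001 0 0 0" --pt "0 0 0.001 0 0 0"

```text
time_s: 8.68
ee_pos: [0.5401, 0.2981, 0.0435]
tool_rot: [0.001, 0.708, 0.706, 0.0]
ft_force: [-1.9, -1.4, 6.1]
grip_width: 0.624
```

send_rows --pt "0 0 0 0 0 0" --pt "0 0 0 0 0 0" --pt "0 0 0 0 0 0" --pt "0 0 0 0 0 0" --pt "0 0 -0.02 0 0 0" --pt "0 0 -0.06 0 0 0" --pt "0 0 -0.11 0 0 0" --pt "0 0 -0.16 0 0 0" --pt "0 0 -0.2 0 0 0" --pt "0 0 -0.2 0 0 0" --grip 0.0854

```text
time_s: 9.93
ee_pos: [0.5406, 0.2985, 0.2469]
tool_rot: [0.002, 0.708, 0.706, 0.003]
ft_force: [-0.4, -0.4, 0.4]
grip_width: 1.001
```

```bash
python3 -c "
from h import *
go([.3935,.185,.25],60)"
```

```text
now 9.925 [0.5406 0.2985 0.2469] yaw 89.87 F [-0.44 -0.35  0.44] g 1.001
-> [0.3935, 0.185, 0.25] 60 [-0.1138 -0.1469 -0.0045] [ 0.41 -0.21 29.87]
```

send_rows --pt "-0.114 -0.147 -0.004 0.4 -0.2 30" --pt "-0.114 -0.147 -0.004 0.4 -0.2 30" --pt "-0.114 -0.147 -0.004 0.4 -0.2 30" --pt "-0.114 -0.147 -0.004 0.4 -0.2 30" --pt "-0.114 -0.147 -0.004 0.4 -0.2 30" --pt "-0.114 -0.147 -0.004 0.4 -0.2 30"

```text
time_s: 10.68
ee_pos: [0.3941, 0.1852, 0.2491]
tool_rot: [-0.0, 0.866, 0.499, -0.0]
ft_force: [-0.5, 0.6, -0.3]
grip_width: 1.001
```

```bash
python3 -c "
from h import *
snap('wrist','w3')
body('w3',(270,135,365,259))
go([.3935,.185,.036],60)"
```

```text
body ((392.40948486328125, 182.1477813720703), (85.33470153808594, 54.01255798339844), 65.48570251464844) 0.0626
now 10.725 [0.3941 0.1852 0.2491] yaw 59.92 F [ 0.13  0.3  -0.52] g 0.998
-> [0.3935, 0.185, 0.036] 60 [-0.0005 -0.0003  0.2131] [-0.02  0.01 -0.08]
```

View pics/w3.png

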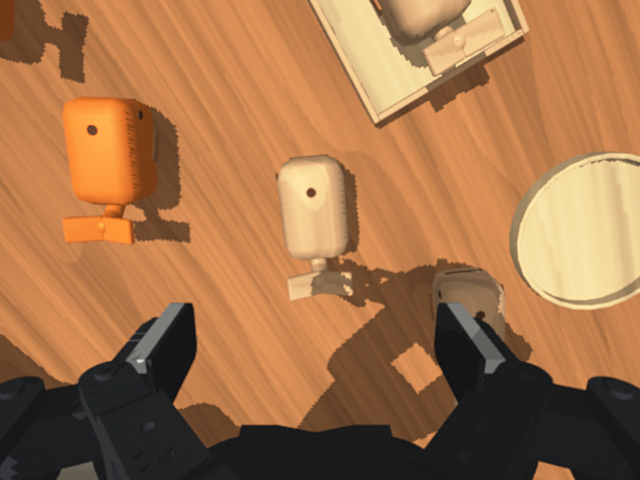

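Whale 3's body is centred around (313,207) and turned slightly left. The whale in the square tray sits inside its rim.

send_rows --pt "-0.002 0 0.06 0 0 -5.5" --pt "-0.002 0 0.11 0 0 -5.5" --pt "-0.002 0 0.15 0 0 -5.5" --pt "-0.002 0 0.18 0 0 -5.5" --pt "-0.002 0 0.2 0 0 -5.5" --pt "-0.002 0 0.212 0 0 -5.5" --pt "-0.002 0 0.212 0 0 -5.5" --pt "-0.002 0 0.212 0 0 -5.5"

```text
time_s: 11.72
ee_pos: [0.3934, 0.1837, 0.0376]
tool_rot: [0.0, 0.841, 0.54, 0.0]
ft_force: [-0.3, -0.5, -0.3]
grip_width: 1.002
```

send_rows --pt "0 0 0 0 0 0" --pt "0 0 0 0 0 0" --pt "0 0 0 0 0 0" --pt "0 0 0 0 0 0" --pt "0 0 0 0 0 0" --pt "0 0 0 0 0 0" --grip 0.04 --grip_force 60

```text
time_s: 12.48
ee_pos: [0.3936, 0.1838, 0.0383]
tool_rot: [0.0, 0.841, 0.54, 0.001]
ft_force: [-1.3, 0.1, 6.8]
grip_width: 0.625
```

send_rows --pt "0 0 -0.01 0 0 0" --pt "0 0 -0.03 0 0 0" --pt "0 0 -0.06 0 0 0" --pt "0 0 -0.08 0 0 0" --pt "0 0 -0.08 0 0 0" --pt "0 0 -0.08 0 0 0" --pt "0 0 -0.08 0 0 0" --pt "0 0 -0.08 0 0 0" --pt "0 0 -0.08 0 0 0"

```text
time_s: 13.6
ee_pos: [0.3934, 0.1837, 0.118]
tool_rot: [0.0, 0.841, 0.54, 0.001]
ft_force: [-0.7, -0.2, -1.2]
grip_width: 0.621
```

```bash
cat > weigh.py <<'E'
from h import *
f=[]
for i in range(6):
    f.append(sense()['ft_force']); read_camera('side')
print(np.mean(f,0),np.std(f,0))
go([.588,-.275,.2],90);go([.5935,.03,.2],60)
E
python3 weigh.py
```

```text
[-0.2636042   0.22045346 -1.27091003] [0.56566461 0.50290172 0.55508703]
now 13.9 [0.3935 0.1837 0.1183] yaw 65.43 F [-0.61 -0.76 -1.02] g 0.627
-> [0.588, -0.275, 0.2] 90 [-0.3362  0.3678 -0.0816] [  0.1   -0.05 -24.57]
now 13.9 [0.3935 0.1837 0.1183] yaw 65.43 F [-0.61 -0.76 -1.02] g 0.627
-> [0.5935, 0.03, 0.2] 60 [-0.0565  0.2459 -0.0814] [ 0.08 -0.07  5.43]
```

It weighs 1.3 N, so this is the lightest and goes in the round tray.

send_rows --pt "0 0.005 -0.03 0 0 0" --pt "-0.004 0.02 -0.06 0 0 1" --pt "-0.01 0.05 -0.082 0 0 2" --pt "-0.02 0.09 -0.082 0 0 3" --pt "-0.029 0.135 -0.082 0 0 4" --pt "-0.038 0.18 -0.082 0 0 5.4" --pt "-0.047 0.22 -0.082 0 0 5.4" --pt "-0.051 0.242 -0.082 0 0 5.4" --pt "-0.053 0.251 -0.082 0 0 5.4" --pt "-0.053 0.251 -0.082 0 0 5.4" --pt "-0.053 0.251 -0.082 0 0 5.4"

```text
time_s: 15.28
ee_pos: [0.5989, 0.0318, 0.2007]
tool_rot: [0.0, 0.866, 0.5, 0.001]
ft_force: [-0.3, -0.6, -1.6]
grip_width: 0.622
```

```bash
python3 -c "
from h import *
c=snap('wrist','w4')
v,u=np.mgrid[0:480,0:640]; W=pts(c,np.c_[u.ravel(),v.ravel()]); d=c['depth'].ravel()
m=(d>0)&(W[:,2]>.013)&(W[:,2]<.022)&(np.hypot(W[:,0]-.597,W[:,1]-.022)<.095)&(np.hypot(W[:,0]-.597,W[:,1]-.022)>.055)
P=W[m][:,:2]
from scipy.optimize import least_squares
r=least_squares(lambda p:np.hypot(*(P-p[:2]).T)-p[2],[.597,.022,.072],loss='soft_l1',f_scale=.002)
print(len(P),r.x,np.median(abs(r.fun)),np.median(W[m][:,2]))
go([*r.x[:2],.0443],60)"
```

```text
2524 [0.6044105  0.02533423 0.07171239] 0.0012867721794841969 0.01694840781985607
now 15.325 [0.599  0.0318 0.2008] yaw 60.08 F [-0.25 -0.17 -1.59] g 0.623
-> [np.float64(0.6044104958884617), np.float64(0.02533423247405973), 0.0443] 60 [-0.0031  0.0078  0.1565] [ 0.07 -0.08  0.07]
```

View pics/w4.png

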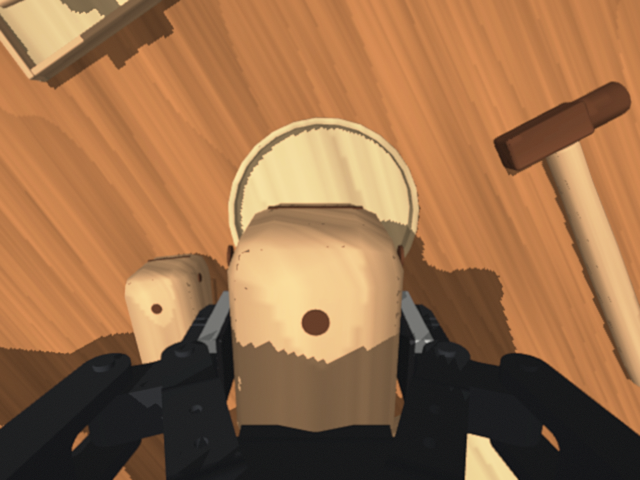

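The round tray's rim spans columns 229–418, centred about 5–7 mm to the right of the whale's axis (column 317), so I'm correcting for that.

send_rows --pt "0.004 0.006 0.01 0 0 0" --pt "0.004 0.006 0.035 0 0 0" --pt "0.004 0.006 0.065 0 0 0" --pt "0.004 0.006 0.095 0 0 0" --pt "0.004 0.006 0.12 0 0 0" --pt "0.004 0.006 0.138 0 0 0" --pt "0.004 0.006 0.148 0 0 0" --pt "0.004 0.006 0.152 0 0 0" --pt "0.004 0.006 0.154 0 0 0" --pt "0.004 0.006 0.1555 0 0 0" --pt "0.004 0.006 0.1565 0 0 0" --pt "0.004 0.006 0.157 0 0 0" --pt "0.004 0.006 0.1575 0 0 0" --pt "0.004 0.006 0.1575 0 0 0"

```text
time_s: 17.08
ee_pos: [0.6066, 0.0324, 0.0443]
tool_rot: [0.0, 0.866, 0.501, 0.001]
ft_force: [-1.9, 0.4, 7.4]
grip_width: 0.627
```

Contact at the floor. Opening and retreating, then on to whale 2.

send_rows --pt "0 0 0 0 0 0" --pt "0 0 0 0 0 0" --pt "0 0 0 0 0 0" --pt "0 0 0 0 0 0" --pt "0 0 -0.02 0 0 0" --pt "0 0 -0.06 0 0 0" --pt "0 0 -0.11 0 0 0" --pt "0 0 -0.16 0 0 0" --pt "0 0 -0.205 0 0 0" --pt "0 0 -0.205 0 0 0" --grip 0.0854

```text
time_s: 18.32
ee_pos: [0.607, 0.0322, 0.253]
tool_rot: [0.003, 0.866, 0.501, 0.004]
ft_force: [-0.0, 0.3, -1.2]
grip_width: 1.0
```

```bash
python3 -c "
from h import *
go([.466,.021,.25],63)"
```

```text
now 18.325 [0.607  0.0322 0.253 ] yaw 60.08 F [-0.01  0.25 -1.16] g 1.0
-> [0.466, 0.021, 0.25] 63 [-0.08   -0.1166  0.0017] [ 0.51 -0.24 -2.92]
```

send_rows --pt "-0.08 -0.117 0.002 0.5 -0.2 -3" --pt "-0.08 -0.117 0.002 0.5 -0.2 -3" --pt "-0.08 -0.117 0.002 0.5 -0.2 -3" --pt "-0.08 -0.117 0.002 0.5 -0.2 -3" --pt "-0.08 -0.117 0.002 0.5 -0.2 -3"

```text
time_s: 18.95
ee_pos: [0.4665, 0.0211, 0.2492]
tool_rot: [-0.0, 0.852, 0.523, 0.0]
ft_force: [0.3, 0.3, 0.7]
grip_width: 1.003
```

```bash
python3 -c "
from h import *
snap('wrist','w5')
body('w5',(270,135,365,259))
go([.466,.021,.036],63)"
```

```text
body ((464.4877014160156, 18.514801025390625), (85.05656433105469, 54.151832580566406), 66.50364685058594) 0.0626
now 19.0 [0.4666 0.0212 0.2491] yaw 63.09 F [-0.21 -0.16  0.49] g 1.001
-> [0.466, 0.021, 0.036] 63 [-0.0005 -0.0004  0.2131] [-0.02 -0.04  0.09]
```

View pics/w5.png

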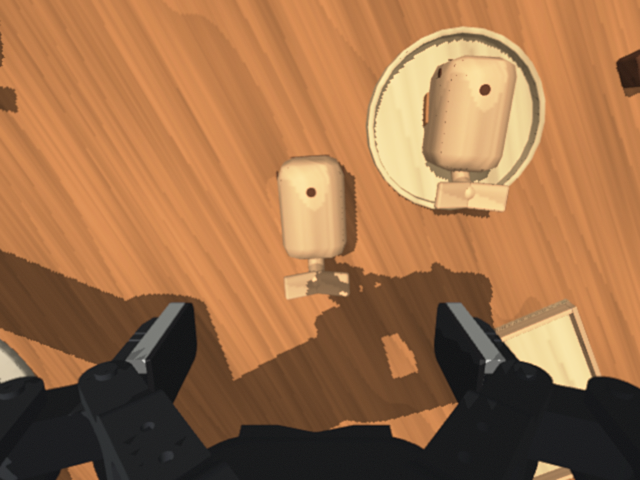

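The whale in the round tray sits flat. Whale 2's body is centred near (312,207).

send_rows --pt "-0.002 -0.001 0.06 0 0 -3.4" --pt "-0.002 -0.001 0.11 0 0 -3.4" --pt "-0.002 -0.001 0.15 0 0 -3.4" --pt "-0.002 -0.001 0.18 0 0 -3.4" --pt "-0.002 -0.001 0.2 0 0 -3.4" --pt "-0.002 -0.001 0.212 0 0 -3.4" --pt "-0.002 -0.001 0.212 0 0 -3.4" --pt "-0.002 -0.001 0.212 0 0 -3.4"

```text
time_s: 20.0
ee_pos: [0.4653, 0.0199, 0.0377]
tool_rot: [0.0, 0.836, 0.548, 0.001]
ft_force: [0.4, -0.5, -0.3]
grip_width: 0.999
```

send_rows --pt "0 0 0 0 0 0" --pt "0 0 0 0 0 0" --pt "0 0 0 0 0 0" --pt "0 0 0 0 0 0" --pt "0 0 0 0 0 0" --pt "0 0 0 0 0 0" --grip 0.04 --grip_force 80

```text
time_s: 20.75
ee_pos: [0.4649, 0.0201, 0.0384]
tool_rot: [-0.0, 0.836, 0.548, 0.001]
ft_force: [-3.0, 1.0, 7.5]
grip_width: 0.619
```

send_rows --pt "0 0 -0.01 0 0 0" --pt "0 0 -0.03 0 0 0" --pt "0 0 -0.06 0 0 0" --pt "0 0 -0.08 0 0 0" --pt "0 0 -0.08 0 0 0" --pt "0 0 -0.08 0 0 0" --pt "0 0 -0.08 0 0 0" --pt "0 0 -0.08 0 0 0" --pt "0 0 -0.08 0 0 0"

```text
time_s: 21.88
ee_pos: [0.4647, 0.0201, 0.1181]
tool_rot: [-0.0, 0.836, 0.548, 0.0]
ft_force: [-0.2, -0.2, -5.6]
grip_width: 0.624
```

```bash
python3 weigh.py
```

```text
[ 0.07419404  0.05387517 -5.68906485] [0.37648584 0.40791619 0.4026564 ]
now 22.175 [0.4648 0.0201 0.1184] yaw 66.5 F [ 0.95  0.62 -6.5 ] g 0.623
-> [0.588, -0.275, 0.2] 90 [-0.2214  0.2307 -0.0817] [  0.04  -0.05 -23.5 ]
now 22.175 [0.4648 0.0201 0.1184] yaw 66.5 F [ 0.95  0.62 -6.5 ] g 0.623
-> [0.5935, 0.03, 0.2] 60 [ 0.0605  0.1141 -0.0815] [ 0.03 -0.06  6.5 ]
```

It weighs 5.7 N, so this is the heaviest and goes in the long tray.

send_rows --pt "-0.005 0.005 -0.03 0 0 -1" --pt "-0.018 0.018 -0.06 0 0 -3" --pt "-0.04 0.042 -0.082 0 0 -6" --pt "-0.07 0.073 -0.082 0 0 -9" --pt "-0.105 0.11 -0.082 0 0 -12" --pt "-0.14 0.146 -0.082 0 0 -15" --pt "-0.175 0.182 -0.082 0 0 -18" --pt "-0.205 0.213 -0.082 0 0 -21" --pt "-0.217 0.226 -0.082 0 0 -23" --pt "-0.221 0.23 -0.082 0 0 -23.5" --pt "-0.221 0.23 -0.082 0 0 -23.5" --pt "-0.221 0.23 -0.082 0 0 -23.5"

```text
time_s: 23.68
ee_pos: [0.5874, -0.2734, 0.2005]
tool_rot: [-0.0, 0.707, 0.707, 0.001]
ft_force: [0.6, -0.1, -5.1]
grip_width: 0.621
```

```bash
python3 -c "
from h import *
c=snap('wrist','w6')
go([.588,-.275,.0444],90)"
```

```text
now 23.725 [ 0.5874 -0.2735  0.2005] yaw 90.03 F [-0.74  0.1  -5.65] g 0.62
-> [0.588, -0.275, 0.0444] 90 [-0.0017  0.0004  0.1561] [ 0.05 -0.05  0.03]
```

View pics/w6.png

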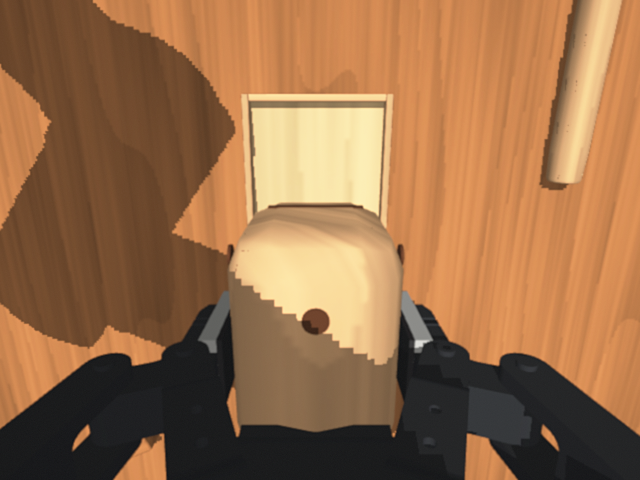

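The long tray's rim spans columns 243–393, centred at 318. That matches the whale's axis at 316.

send_rows --pt "-0.001 0.001 0.01 0 0 0" --pt "-0.001 0.001 0.035 0 0 0" --pt "-0.001 0.001 0.065 0 0 0" --pt "-0.001 0.001 0.095 0 0 0" --pt "-0.001 0.001 0.12 0 0 0" --pt "-0.001 0.001 0.138 0 0 0" --pt "-0.001 0.001 0.148 0 0 0" --pt "-0.001 0.001 0.152 0 0 0" --pt "-0.001 0.001 0.154 0 0 0" --pt "-0.001 0.001 0.1555 0 0 0" --pt "-0.001 0.001 0.1565 0 0 0" --pt "-0.001 0.001 0.157 0 0 0" --pt "-0.001 0.001 0.1575 0 0 0" --pt "-0.001 0.001 0.1575 0 0 0"

```text
time_s: 25.48
ee_pos: [0.5887, -0.2745, 0.0445]
tool_rot: [0.001, 0.707, 0.707, 0.001]
ft_force: [-2.8, 1.8, 7.3]
grip_width: 0.62
```

send_rows --pt "0 0 0 0 0 0" --pt "0 0 0 0 0 0" --pt "0 0 0 0 0 0" --pt "0 0 0 0 0 0" --pt "0 0 -0.02 0 0 0" --pt "0 0 -0.06 0 0 0" --pt "0 0 -0.11 0 0 0" --pt "0 0 -0.16 0 0 0" --pt "0 0 -0.205 0 0 0" --pt "-0.05 -0.1 -0.205 0 0 0" --pt "-0.05 -0.2 -0.205 0 0 0" --pt "-0.05 -0.2 -0.205 0 0 0" --pt "-0.05 -0.2 -0.205 0 0 0" --pt "-0.05 -0.2 -0.205 0 0 0" --grip 0.0854

```text
time_s: 27.22
ee_pos: [0.388, -0.3249, 0.2495]
tool_rot: [0.001, 0.708, 0.707, 0.001]
ft_force: [-0.4, -0.5, -0.4]
grip_width: 1.001
```

```bash
python3 - <<'E'
from h import *
c=snap('scene','s1')
v,u=np.mgrid[0:480,0:640]; W=pts(c,np.c_[u.ravel(),v.ravel()]); d=c['depth'].ravel()
for n,p in dict(long=(.589,-.275),round=(.607,.032),square=(.54,.298)).items():
    m=(d>0)&(np.hypot(*(W[:,:2]-p).T)<.025)&(W[:,2]>.04)&(W[:,2]<.1); q=W[m]
    A=np.c_[q[:,:2]-p,np.ones(len(q))]; s=np.linalg.lstsq(A,q[:,2],rcond=None)[0]; print(n,len(q),np.percentile(q[:,2],[10,50,90]).round(4),'tilt',s[:2].round(3))
cv2.imwrite('pics/s1c.png',cv2.resize(c['pixels'][150:390,180:500],None,fx=2.4,fy=2.4)); print(sense()['time_s'])
E
```

```text
long 145 [0.0601 0.0652 0.0697] tilt [-0.017 -0.   ]
round 205 [0.0609 0.0663 0.0696] tilt [-0.017  0.   ]
square 210 [0.0609 0.0653 0.0697] tilt [0.036 0.024]
27.275
```

View pics/s1c.png

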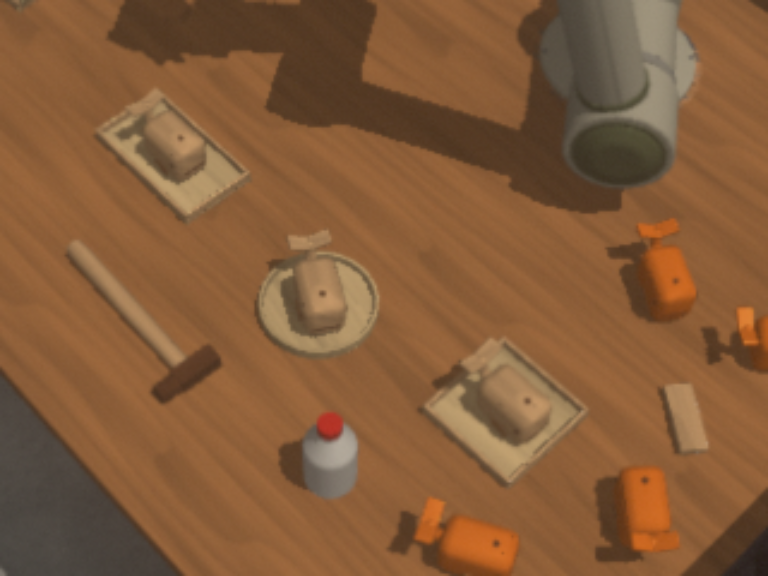

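The picture shows all three whales upright inside their trays, with the bystanders where they were and the arm clear.

```bash
python3 -c "
from bench import close_job; print(close_job())"
```

```text
the job is handed in; nothing more can be done
None
```

I weighed each whale by lifting it, set all three in their trays, and handed the job in at about 27 s of the 72 s allowed. The hand-in gives no verdict.

| Whale (by where it started) | Felt weight | Tray |
|---|---|---|
| Nearest the long tray | 2.9 N (middle) | square |
| Nearest the orange whales | 1.3 N (lightest) | round |
| In the middle | 5.7 N (heaviest) | long |

**Placing:** each whale was lowered in small steps until the wrist force showed floor contact (6–7 N), then released.

**Final checks:** in the last scene picture all three stand inside their rims. Their tops read 65–66 mm high, about 6 mm (the tray floor) above the 59 mm the same camera read on the bench. Fitted tilts were 0.02 rad for the long and round trays and about 0.04 rad for the square tray, within the 0.1 rad limit. The gripper was open and clear.

**Bystanders:** the glue bottle, mallet and larger offcut look unmoved in that picture. I did not check the smaller offcut again, but the arm never worked near it.

**Disagreement:** two measurements of the round tray's centre, taken from the same wrist picture, differed by about 2–3 mm. I used a value between them.

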